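Push the rejected fitting off the sorting ledge into its chute

ROBOT

A 6-joint arm with a two-finger parallel gripper is mounted at the origin on a cart in front of the work surface, level with it; the furniture and walls round the work are solid. World frame = base frame: x ahead of the robot, y to its left, z up, the work surface at z = 0. Lengths are in mm, angles in degrees, forces in N, time in s.
With the tool pointing down it reaches from about 325 to 900 mm from the base axis. Payload 3.5 kg.
Tool frame: the origin (TCP) lies on the centre line of the jaws, within the pads' length; the fingertips stand 14 mm ahead of it and the grasp point (between the pads) lies 5 mm behind it (manip.tips_ahead is the x of the fingertips in the tool frame, in mm); x points along the fingers, y is the direction in which the jaws open and shut, and the axes are right-handed (so a half turn about x gives the same grasp; the last joint's range is limited). The gripper opens to 85 mm and grips with 20 to 120 N. Pads are 22 mm wide; open, the fingers measure 114 mm over their backs; the gripper's body (76 mm by 85 mm) begins 54 mm behind the grasp point. The pads swing forward as they close: fully open they stand 13 mm farther back than shut.
Start: joints at [71.368, 15.837, -1.513, 72.651, 0, 84.076], TCP at [137.498, 609.685, 245.313] pointing down, gripper open.
Joint ranges: [-178.77, 178.77], [-48.84, 107.48], [-61.69, 71.31], [-111.58, 123.2], [-90, 87.43], [-180, 180]. Speed limits (degrees/s): [147.25, 147.25, 180, 180, 180, 180].

INTERFACE

Orientations are given as [roll, pitch, yaw] about the fixed x, y, z axes, in that order (R = Rz(yaw) Ry(pitch) Rx(roll)).
In Python, from station import manip gives the robot as it stands.
- The arm moves only by the shell command python3 -m pendant 'ROWS'. ROWS is JSON, one flat list of numbers, 7 for each row, row after row: the shift along the world's x, y, z in cm, then the turn, a rotation vector about the world's x, y, z in degrees, then the finger opening in cm, from 0 to 8.54. In form: [x, y, z, rx, ry, rz, hand, x, y, z, rx, ry, rz, hand, ...]. A call has 1 to 10 rows; each row is the pose to reach, as a shift and turn from the pose measured when the call began; what a row does not reach only later rows make up. A row lasts 1/8 s, in which the tool goes at most 62.5 mm and 10.7 degrees, less where a joint would pass 70% of its speed; a pose out of reach is approached as far as the arm can. A call with a gripper value outside its range is refused whole. The fingers move at their own pace and stop on an object; the grip force is fixed at half the most. Time passes only in rows, so rows that repeat a pose let the fingers close. It gives the time, the measured TCP pose, the force and the opening at its end, in the units of the state.
- manip.state(): the state, without advancing time (a new reading comes with each control period).
- manip.camera(name): name is "side" or "top"; returns a dict with "image" (384x512x3 uint8, blue, green, red), "z_map" (384x512 float32, mm along the optical axis (not along the pixel's ray), 0 where there is no reading), "intrinsics" (3x3 intrinsics, pixels), "k1" (the pictures are not rectified: a ray, as slopes to the right and down, at radius r is drawn at 1 + k1 r^2 times it, then the intrinsics apply), "R" (3x3) and "t" (3): a world point X has camera coordinates R X + t. Camera axes: x right, y down, z forward; pixel columns grow to the right and rows downward; lengths in mm; the calibration is good to about 2 mm. A picture is of the moment at which its call begins.
- manip.sign_off(): hands the job in, once; it reports no verdict.
Trained networks look in the newest picture that a camera, given by its name, has taken for a name from the list of things; names that differ only in an ending like _2 or _b are one class to them, and where a whole thing is asked for, a point or a joint stands for the part that bears it (a point fixed in the world has none). Each returns a list of dicts, best first, with "p" (0 to 1); they miss things now and then, are a little off and sometimes report something else, mostly with a low value. They report only what shows in the picture. A call takes as long as a camera call.
- manip.masks_of(target, camera): "region" (384x512 bool, what is visible of it).
- manip.mark_of(target, camera): "xyz" ([x, y, z] in mm, in the coordinates of the camera as it stood for that picture, good to about 4 mm: a listed point, or the origin of a listed thing).
The state is a dict: "time_s": time; "joints": joint angles; "qvel": joint speeds; "tau": joint torques, N m; "eef_pos": TCP position; "tcp_rot": TCP orientation; "contact_force": force on the tool from outside, world axes, zero at the start; "wrist_torque": the same for the moment, N m; "grip_width": finger opening in mm.
Only numpy, scipy, OpenCV 4.12 (cv2) and the standard library are available. Lean on these libraries where they do the work, as an engineer would, in place of code of your own. Each camera call takes 0.05 s, during which the arm holds its last target. There are 200 camera calls.

TASK

Slide the rejected round knurled fitting along the raised ledge, to the robot's right, until it presses on the spring stop beside the gap in the rail and the stop just gives a little, then push it through that gap so that it drops off the ledge, down the chute and comes to rest in the catch tray. Keep it on the ledge all the way - slide it, do not lift or flick it - and be gentle: put no more than 15 N on the stop, the rail or the rest of the stand. Leave the hex plug and the small weight on the ledge as they are.

Things in the scene. Friction and masses are not known exactly. Their poses are not given: they have to be found in the camera images.
- stand: Fixed sorting stand. Origin on the worktop under the ledge; x axis from the ledge towards chute and tray (away from the robot), y along the ledge to the left, z up. All offsets below are mm in this frame. Flat ledge: x -50 to 50, y -160 to 150, top 110 above the worktop. A steel rail 10 high stands on its far edge (x 42 to 50), broken by one gap 40 wide.
- gap_range (a point): Fixed point of the stand at its x 46, y -50, ledge height: middle of the range in which the gap may lie. Rail, gap, chute and stop are one gate unit, clamped at a place that is NOT measured: the middle of the gap is anywhere up to 30 mm either side (along y) of this point; find it by feel or sight. Behind the gap the chute is 50 wide; its walls rise 20 above the ledge from x 55 on.
- stop_range (a point): Fixed point of the stand at x 8, y -63, 12 above the ledge: where the stop's middle is if the gap is at gap_range; it shifts with the gap. Stop: upright steel plate, x -24 to 40, 2 to 24 above the ledge, face to +y, 13 to -y of the gap's middle: a fitting just touching it is opposite the gap. Yields to -y at 2 N, +0.8 N per mm, hard after 8 mm; springs back. Bracket 28 behind it.
- tray_floor (a point): Middle of the floor of the grey catch tray at the chute's foot, 8 above the worktop. Inside, the tray is 97 along the stand's x by 176 along its y; far wall 48 high, side walls 38, near wall 6.
- fitting_centre (a point): Centre (half-way up) of the loose knurled metal fitting to reject: upright cylinder 26 mm in diameter, 30 high, about 60 to 130 g, on the ledge at the stand's x 0 to 14, y 30 to 80; this point is 15 above the ledge. Pushed low (under about 15 mm above the ledge) it slides without tipping, but being round it can roll off a flat pusher; it falls over the edge once its centre passes the stand's x = 50.
- hex_plug: Small brass hexagonal plug, 19x22x22 mm, standing on the ledge at its left end near the robot's side; origin at the centre of its underside. Leave it alone.
- small_weight: Small metal weight with a button top, 21 mm in diameter, 36 high, standing on the ledge at its right end near the robot's side; origin at the centre of its underside. Leave it alone.

How it is judged (in metres and radians):
On the way, in this order (a step that is already met when the one before it is completed fails the run):
1. the fitting, on the ledge, presses on the spring stop so that it gives (contact force of fitting on stand over 2.2 N, its weight included) (height (world z) of fitting_centre above 0.12 m and y of fitting_centre in the frame of stand below -0.015 m and x of fitting_centre in the frame of stand below 0.033 m and contact force between fitting and stand above 2.2 N), for 0.1 s.
2. the fitting has dropped off the ledge through the gap (height (world z) of fitting_centre below 0.095 m and x of fitting_centre in the frame of stand above 0.05 m), for 0.05 s.
At the end, for the whole second after the job is handed in: The fitting lies still (under 20 mm/s), released, inside the catch tray, its centre under 40 mm above the worktop (x of fitting_centre in the frame of stand between 0.103 and 0.2 m and y of fitting_centre in the frame of stand between -0.138 and 0.038 m and height (world z) of fitting_centre below 0.04 m and linear speed of fitting below 0.02 m/s and contact force between fitting and the arm below 0.1 N and contact force between fitting and the fingers below 0.1 N); the robot touches nothing.
It fails at once if the fitting is lifted more than 12 mm off the ledge (height (world z) of fitting_centre above 0.137 m).
It fails at once if while on the ledge the fitting is pressed on the stop, rail or ledge with more than 15 N (height (world z) of fitting_centre above 0.12 m and contact force between fitting and stand above 15 N).
It fails at once if the robot presses on the stand with more than 15 N (contact force between any of the fingers, the arm and stand above 15 N).
It fails at once if the fitting is flicked: faster than 0.35 m/s while still on the ledge (height (world z) of fitting_centre above 0.12 m and linear speed of fitting above 0.35 m/s).
It fails at once if the hex plug or the small weight is moved more than 15 mm (distance of any of hex_plug, small_weight from where it was at the start of the episode above 0.015 m).
It also fails if it takes over 45 s, if anything falls off the work surface, if the arm or the gripper's body presses on something with over 40 N, if the wrist force passes 120 N, or if a joint passes its speed limit or range.

## Working session

There is one attempt and no reset: what is moved stays moved. The work goes in short steps, Python scripts to look and compute and a shell command to move; the robot and the scene stay as the last step left them, time stands still between calls to the robot, and variables do not carry over. Pictures are saved under pics/ and viewed, about 8 in all and at most 12, crops included, and the job is handed in when it is done.

```bash
ls; mkdir -p pics; cat > h.py <<'E'
import numpy as np, cv2
from station import manip
def w(c,p): return np.array(c["R"]).T@(np.array(p)-np.array(c["t"]))
def world_map(c):
    K=np.array(c["intrinsics"]);k1=c["k1"];h,wd=c["z_map"].shape
    u,v=np.meshgrid(np.arange(wd),np.arange(h))
    D=np.array([k1,0,0,0,0.])
    pts=cv2.undistortPoints(np.stack([u,v],-1).reshape(-1,1,2).astype(float),K,D).reshape(h,wd,2)
    z=c["z_map"]; P=np.dstack([pts[...,0]*z,pts[...,1]*z,z])
    W=(P-np.array(c["t"]))@np.array(c["R"]); W[z==0]=np.nan
    return W
def proj(c,X):
    K=np.array(c["intrinsics"]);p=np.array(c["R"])@np.array(X)+np.array(c["t"]);s=p[:2]/p[2];s=s*(1+c["k1"]*(s@s))
    return K[:2,:2]@s+K[:2,2]
E
python3 - <<'E'
from h import *
np.set_printoptions(precision=1,suppress=True)
print(manip.state())
for n in("top","side"):
    c=manip.camera(n);cv2.imwrite(f"pics/{n}0.png",c["image"])
    np.save(f"/tmp/{n}.npy",c,allow_pickle=True)
    print(n,"campos",w(c,[0,0,0]),c["k1"])
    for t in("stand","gap_range","stop_range","tray_floor","fitting_centre","hex_plug","small_weight"):
        for m in manip.mark_of(t,n)[:2]: print(t,round(m["p"],2),w(c,m["xyz"]))
E
```

```text
pics
{'time_s': 0.0, 'joints': array([71.4, 15.9, -1.6, 72.7,  0. , 84.1]), 'qvel': array([-0. , -0. , -0. , -0. , -0.1, -0. ]), 'tau': array([ -0. , -44.6,  29.5,   0. ,  -0. ,  -0. ]), 'eef_pos': array([137.3, 609. , 244.1]), 'tcp_rot': array([ -96.5,   89.9, -109.2]), 'contact_force': array([-0.3,  0. ,  0.8]), 'wrist_torque': array([-0., -0.,  0.]), 'grip_width': 85.5690720556049}
top campos [460.5  26.3 960.7] -0.0023255798423286065
stand 0.85 [468.6  50.9   0.9]
gap_range 0.75 [518.4   8.4 112.9]
stop_range 0.78 [484.1 -12.1 122.4]
stop_range 0.5 [516.3   9.  109.1]
tray_floor 0.91 [619.1  20.5   5.5]
fitting_centre 0.49 [466.8 119.8 124.5]
hex_plug 0.53 [414.9 159.3 110.1]
small_weight 0.66 [450.6 -86.6 110.6]
small_weight 0.3 [414.3 163.2 111.5]
side campos [320.1 568.  715.7] 0.021886346010353937
stand 0.92 [472.3  48.5   1.1]
gap_range 0.56 [519.8   9.2 109.4]
stop_range 0.77 [489.3  -7.7 122.3]
tray_floor 0.89 [625.8  28.1   8.6]
tray_floor 0.38 [472.8 121.5 125.3]
fitting_centre 0.65 [474.  121.9 124.1]
hex_plug 0.57 [418.  161.1 110.8]
```

View pics/top0.png

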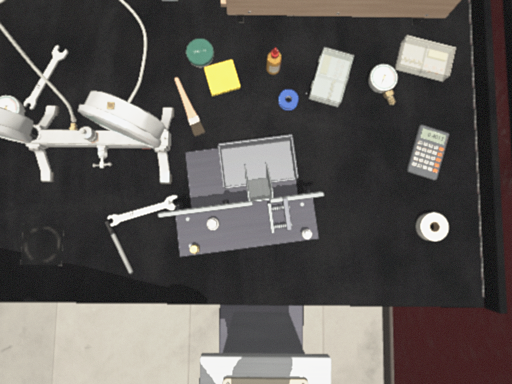

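View pics/side0.png

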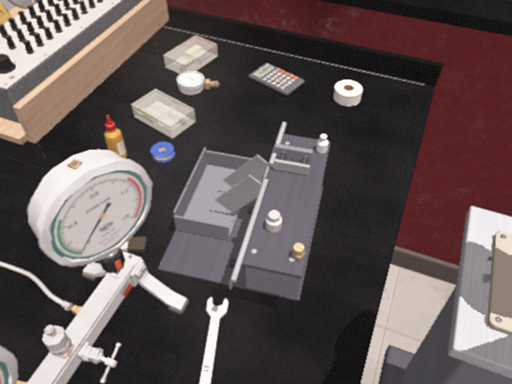

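The top view shows the fitting at (213,223), hex plug (194,248), weight (306,234), and stop frame about (272–288, 200–230), with the chute at (260,187). The side view agrees. Next I fit the stand frame and map it from depth.

```bash
cat > fit.py <<'E'
from h import *
np.set_printoptions(precision=1,suppress=True)
Ws=[];Cs=[]
for n in("top","side"):
    c=np.load(f"/tmp/{n}.npy",allow_pickle=True).item();W=world_map(c).reshape(-1,3);I=c["image"].reshape(-1,3)
    m=np.isfinite(W[:,0])&(abs(W[:,0]-490)<200)&(abs(W[:,1]-40)<220)
    W=W[m];I=I[m];Ws.append(W);Cs.append(I)
    L=W[abs(W[:,2]-110)<4]
    L=L[(L[:,0]>390)&(L[:,0]<560)&(abs(L[:,1]-50)<190)]
    r=cv2.minAreaRect(L[:,:2].astype(np.float32));print(n,"ledge rect",r,"n",len(L),"z",np.median(L[:,2]))
    Ra=W[(W[:,2]>116)&(W[:,2]<124)&(W[:,0]>470)]
    vx,vy,x0,y0=cv2.fitLine(Ra[:,:2].astype(np.float32),cv2.DIST_HUBER,0,.01,.01).ravel();print("rail ang",np.degrees(np.arctan2(-vx*np.sign(vy),vy*np.sign(vy))),x0,y0)
E
python3 fit.py
```

```text
top ledge rect ((486.6854248046875, 53.83882141113281), (140.63095092773438, 364.4810485839844), 8.101457595825195) n 5300 z 110.33163368724192
rail ang 8.119842 510.59348 68.26927
side ledge rect ((488.2847900390625, 53.542755126953125), (139.6677703857422, 366.54632568359375), 8.120170593261719) n 6363 z 110.55617283765297
rail ang 7.809486 506.82098 101.571045
```

```bash
cat >> fit.py <<'E'
a=np.radians(8.0);ex=np.array([np.cos(a),np.sin(a)]);ey=np.array([-np.sin(a),np.cos(a)])
o=np.array([470.,50.])
out=[]
for W,I in zip(Ws,Cs):
    P=np.c_[(W[:,:2]-o)@ex,(W[:,:2]-o)@ey,W[:,2]]
    L=P[abs(P[:,2]-110)<3]
    q=L[abs(L[:,1])<100]; e=L[abs(L[:,0]+10)<30]
    print("ledge x lo",np.percentile(q[:,0],[0.3,1,2]),"y",np.percentile(e[:,1],[.3,1,99,99.7]))
    R=P[(P[:,2]>115.5)&(P[:,2]<124)&(P[:,0]>30)&(P[:,0]<65)];
    print("rail x",np.percentile(R[:,0],[2,10,50,90,98]),"y",R[:,1].min(),R[:,1].max())
    h,ed=np.histogram(R[:,1],np.arange(-190,200,5));print(dict(zip(ed[:-1].astype(int),h)))
    S=P[(P[:,2]>118)&(P[:,2]<145)&(P[:,0]<38)&(P[:,0]>-40)]
    h,ed=np.histogram(S[:,1],np.arange(-140,100,3));print("objs y",[(int(x),int(k)) for x,k in zip(ed,h) if k])
    F=S[(S[:,1]>20)&(S[:,1]<100)&(S[:,2]>134)];print("fitting top",F.mean(0),len(F),F.min(0),F.max(0))
    # height image 2px/mm, x up, y left
    im=np.zeros((560,800,3),np.uint8)
    for p,i in sorted(zip(P.tolist(),I.tolist()),key=lambda t:t[0][2]):
        u=int(400-2*p[1]);v=int(400-2*p[0])
        if 3<u<797 and 3<v<557: cv2.rectangle(im,(u-2,v-2),(u+2,v+2),i,-1)
    out.append(im)
cv2.imwrite("pics/rect.png",cv2.resize(np.vstack([x[100:] for x in out]),(500,575)))
E
python3 fit.py
python3 - <<'E'
from h import *
ims=[]
for n in("top","side"):
    c=np.load(f"/tmp/{n}.npy",allow_pickle=True).item()
    a=np.radians(8);pts=[]
    for x,y in((100,-140),(100,90),(-60,90),(-60,-140)):pass
    s=c["image"][180:245,230:330] if n=="top" else c["image"][115:255,210:340]
    ims.append(cv2.resize(s,(600,int(600*s.shape[0]/s.shape[1]))if n=="top" else (200,215)))
cv2.imwrite("pics/crop.png",ims[0])
E
```

```text
top ledge rect ((486.6854248046875, 53.83882141113281), (140.63095092773438, 364.4810485839844), 8.101457595825195) n 5300 z 110.33163368724192
rail ang 8.119842 510.59348 68.26927
side ledge rect ((488.2847900390625, 53.542755126953125), (139.6677703857422, 366.54632568359375), 8.120170593261719) n 6363 z 110.55617283765297
rail ang 7.809486 506.82098 101.571045
ledge x lo [-52.9 -52.4 -51.6] y [-156.7 -154.6  149.5  151.6]
rail x [38.7 39.3 42.7 46.  54.8] y -180.72098200080478 188.39893276867753
{np.int64(-190): np.int64(0), np.int64(-185): np.int64(2), np.int64(-180): np.int64(7), np.int64(-175): np.int64(9), np.int64(-170): np.int64(8), np.int64(-165): np.int64(8), np.int64(-160): np.int64(9), np.int64(-155): np.int64(8), np.int64(-150): np.int64(8), np.int64(-145): np.int64(6), np.int64(-140): np.int64(10), np.int64(-135): np.int64(10), np.int64(-130): np.int64(7), np.int64(-125): np.int64(7), np.int64(-120): np.int64(10), np.int64(-115): np.int64(10), np.int64(-110): np.int64(6), np.int64(-105): np.int64(8), np.int64(-100): np.int64(4), np.int64(-95): np.int64(1), np.int64(-90
[... 4062 characters left out ...]
45): np.int64(18), np.int64(150): np.int64(16), np.int64(155): np.int64(15), np.int64(160): np.int64(18), np.int64(165): np.int64(16), np.int64(170): np.int64(16), np.int64(175): np.int64(16), np.int64(180): np.int64(17), np.int64(185): np.int64(24), np.int64(190): np.int64(0)}
objs y [(-137, 2), (-134, 5), (-131, 11), (-128, 17), (-125, 21), (-122, 27), (-101, 3), (-98, 24), (-95, 47), (-92, 112), (-89, 152), (-86, 15), (-83, 11), (-80, 16), (-77, 14), (-74, 11), (-71, 13), (-68, 11), (-65, 3), (-62, 10), (-59, 65), (-56, 206), (-53, 14), (61, 8), (64, 18), (67, 20), (70, 25), (73, 39), (76, 59), (79, 45), (82, 38)]
fitting top [  9.7  72.5 139.6] 106 [  1.4  61.1 134.2] [ 18.3  80.9 142.2]
```

View pics/rect.png

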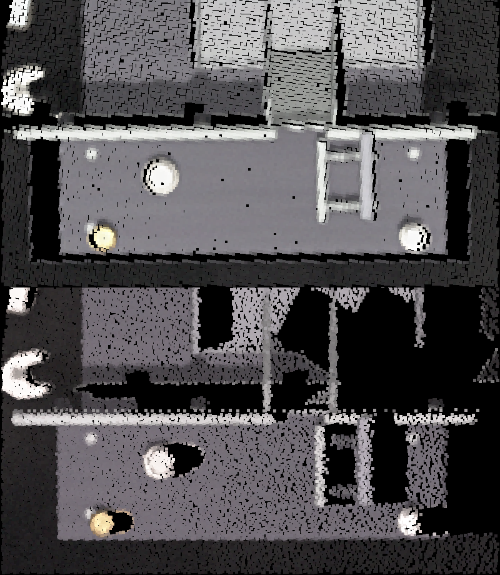

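View pics/crop.png

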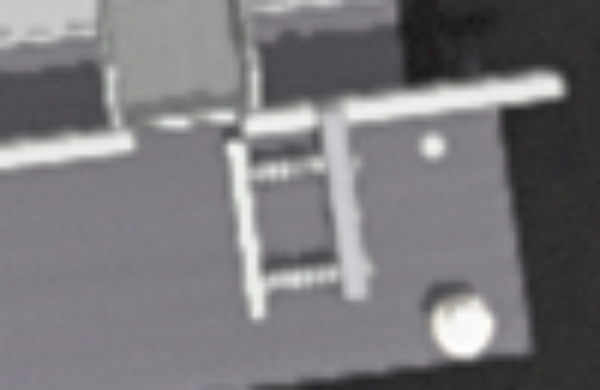

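The rectified view puts the gap at about y −22 to −61 (middle −41), the stop face at about −54 and the fitting at (9, 71). Plan:
- Push −y with the two fingertips as a cradle, jaws opening along the stand's x.
- Then push +x with the fingers shut, keeping the same orientation.

```bash
cat >> h.py <<'E'
from scipy.spatial.transform import Rotation as Ro
o=np.array([470.,50.]);a=np.radians(8.);ex=np.array([np.cos(a),np.sin(a)]);ey=np.array([-np.sin(a),np.cos(a)])
def sf(p): d=np.array(p[:2])-o; return np.array([d@ex,d@ey])
def shift(x,y,z):
    s=manip.state(); p=np.r_[o+ex*x+ey*y,z]; return (p-s["eef_pos"])/10
def status():
    s=manip.state();R=Ro.from_euler("xyz",s["tcp_rot"],degrees=True).as_matrix()
    t=np.column_stack([[0,0,-1],np.r_[ex,0],np.cross([0,0,-1],np.r_[ex,0])]);
    rv=[np.degrees(Ro.from_matrix(T@R.T).as_rotvec()) for T in(t,t@np.diag([1,-1,-1]))]
    print("t",s["time_s"],"sf",sf(s["eef_pos"]),"z",s["eef_pos"][2],"F",s["contact_force"],"w",s["grip_width"],"\nturn options",*rv, "j6",s["joints"][5])
np.set_printoptions(precision=2,suppress=True)
E
python3 - <<'E'
from h import *
status(); print(manip.tips_ahead, shift(9,104,245), shift(9,104,129))
E
```

```text
t 0.8 sf [-251.36  600.53] z 245.32766061080565 F [-0.17 -0.14  0.92] w 84.87891127928138 
turn options [ -0.     0.   -69.29] [ -0.    -0.   110.71] j6 84.07576108899633
14.0 [ 32.69 -45.55  -0.03] [ 32.69 -45.55 -11.63]
```

```bash
python3 -m pendant '[4,-5.5,0,0,0,-8,1.6, 8,-11,0,0,0,-16,1.6, 12,-16.5,0,0,0,-24,1.6, 16,-22,0,0,0,-32,1.6, 20,-27.5,0,0,0,-40,1.6, 24,-33,0,0,0,-48,1.6, 28,-38.5,0,0,0,-56,1.6, 31,-43,0,0,0,-63,1.6, 32.7,-45.5,0,0,0,-69.3,1.6, 32.7,-45.5,0,0,0,-69.3,1.6]'
python3 - <<'E'
from h import *
status(); print(shift(9,104,129))
E
```

```text
time_s: 2.05
eef_pos: [466.8, 151.6, 245.6]
tcp_rot: [69.0, 89.9, -13.4]
contact_force: [-0.2, -0.3, -0.3]
grip_width: 16.1
t 2.05 sf [ 11.02 101.07] z 245.6457237623097 F [-0.17 -0.34 -0.32] w 16.08630452531142 
turn options [0.02 0.09 0.39] [   0.14   -0.03 -179.61] j6 92.85759923210327
[ -0.24   0.26 -11.66]
```

```bash
python3 -m pendant '[-0.2,0.3,-4,0,0,0.3,1.6, -0.2,0.3,-8,0,0,0.3,1.6, -0.2,0.3,-9.5,0,0,0.3,1.6, -0.2,0.3,-10.5,0,0,0.3,1.6, -0.2,0.3,-10.5,0,0,0.3,1.6]'
python3 - <<'E'
from h import *
status()
c=manip.camera("top");cv2.imwrite("pics/c1.png",cv2.resize(c["image"][170:260,160:340],(800,400)))
d=manip.camera("side");print([ (round(m["p"],2),sf(w(d,m["xyz"])),w(d,m["xyz"])[2]) for m in manip.mark_of("fitting_centre","side")])
cv2.imwrite("pics/c1s.png",cv2.resize(d["image"][110:310,180:360],(540,600)))
E
```

```text
time_s: 2.68
eef_pos: [465.0, 155.1, 141.0]
tcp_rot: [75.1, 89.9, -6.9]
contact_force: [0.1, -0.0, 0.1]
grip_width: 15.7
t 2.675 sf [  9.68 104.75] z 140.9993933554828 F [ 0.11 -0.03  0.13] w 15.723211681353142 
turn options [0.01 0.11 0.05] [   0.18   -0.02 -179.95] j6 92.94973917428241
[(0.7, array([13.62, 73.7 ]), np.float64(123.42033750686632))]
```

View pics/c1s.png

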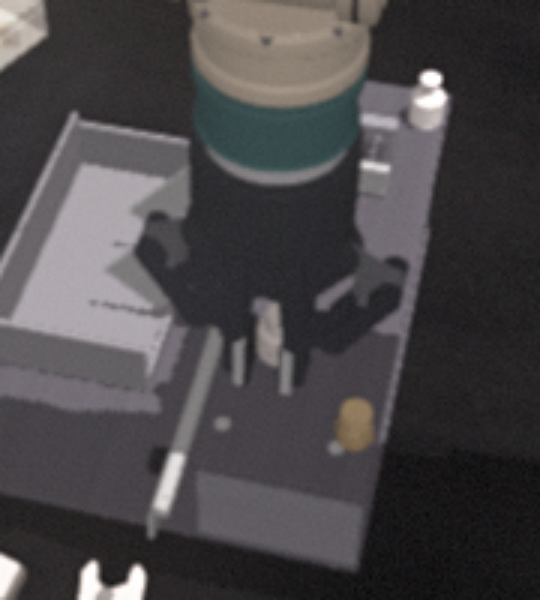

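The fingers straddle the line of travel, centred behind the fitting (fitting at (268,335), pads at (238,365) and (287,370)). Descend and push.

```bash
python3 -m pendant '[0,0,-0.6,0,0,0,1.6, 0,0,-1.1,0,0,0,1.6, 0,0,-1.1,0,0,0,1.6, 0.1,-0.7,-1.1,0,0,0,1.6, 0.18,-1.3,-1.1,0,0,0,1.6, 0.28,-2,-1.1,0,0,0,1.6, 0.38,-2.7,-1.1,0,0,0,1.6, 0.48,-3.4,-1.1,0,0,0,1.6, 0.58,-4.1,-1.1,0,0,0,1.6, 0.67,-4.8,-1.1,0,0,0,1.6]'
python3 - <<'E'
from h import *
status()
for n in("top","side"):
  d=manip.camera(n);print([ (round(m["p"],2),sf(w(d,m["xyz"])),w(d,m["xyz"])[2]) for m in manip.mark_of("fitting_centre",n)])
E
```

```text
time_s: 4.08
eef_pos: [472.8, 106.5, 131.0]
tcp_rot: [84.8, 89.8, 2.8]
contact_force: [-0.3, 1.4, 0.3]
grip_width: 16.2
t 4.075 sf [10.64 55.57] z 131.0497676447368 F [-0.33  1.44  0.32] w 16.204971053359838 
turn options [-0.01  0.25  0.08] [   0.38    0.02 -179.92] j6 87.13517304631009
[]
[(0.59, array([15.41, 33.98]), np.float64(124.50160328257385))]
```

```bash
python3 -m pendant '[0.1,-0.7,0,0,0,0,1.6, 0.18,-1.4,0,0,0,0,1.6, 0.27,-2.1,0,0,0,0,1.6, 0.35,-2.8,0,0,0,0,1.6, 0.45,-3.5,0,0,0,0,1.6, 0.55,-4.2,0,0,0,0,1.6, 0.65,-4.9,0,0,0,0,1.6, 0.75,-5.6,0,0,0,0,1.6, 0.85,-6.3,0,0,0,0,1.6, 0.85,-6.3,0,0,0,0,1.6]'
python3 - <<'E'
from h import *
status(); print(shift(9,-20,131))
E
```

```text
time_s: 5.52
eef_pos: [481.3, 43.2, 131.0]
tcp_rot: [77.4, 89.8, -4.8]
contact_force: [-0.5, 0.7, -0.3]
grip_width: 16.0
t 5.525 sf [10.25 -8.33] z 130.9576475301532 F [-0.45  0.72 -0.34] w 15.956255033208379 
turn options [0.02 0.24 0.15] [   0.37   -0.03 -179.85] j6 79.60940369643598
[ 0.04 -1.17  0.  ]
```

```bash
python3 -m pendant '[0.07,-0.5,0,0,0,0,1.6, 0.13,-0.9,0,0,0,0,1.6, 0.17,-1.2,0,0,0,0,1.6, 0.17,-1.2,0,0,0,0,1.6]'
python3 -m pendant '[0.03,-0.2,0,0,0,0,1.6, 0.03,-0.2,0,0,0,0,1.6]'
python3 - <<'E'
from h import *
status()
E
```

```text
time_s: 6.02
eef_pos: [483.0, 31.1, 130.9]
tcp_rot: [82.5, 89.8, 0.4]
contact_force: [-0.6, 1.1, -0.5]
grip_width: 16.3
time_s: 6.28
eef_pos: [483.1, 29.8, 130.9]
tcp_rot: [106.4, 89.8, 24.2]
contact_force: [-1.4, 4.5, 1.5]
grip_width: 16.1
t 6.275 sf [ 10.14 -21.86] z 130.92349617698315 F [-1.44  4.46  1.5 ] w 16.136548083150405 
turn options [-0.1   0.21  0.14] [   0.33    0.15 -179.86] j6 77.944960811882
```

```bash
python3 -m pendant '[0.02,-0.15,0,0,0,0,1.6, 0.02,-0.15,0,0,0,0,1.6, 0.02,-0.15,0,0,0,0,1.6]'
python3 - <<'E'
from h import *
status()
c=manip.camera("top");cv2.imwrite("pics/c2.png",cv2.resize(c["image"][180:245,230:330],(600,390)))
d=manip.camera("side");print([ (round(m["p"],2),sf(w(d,m["xyz"])),w(d,m["xyz"])[2]) for m in manip.mark_of("fitting_centre","side")])
cv2.imwrite("pics/c2s.png",cv2.resize(d["image"][110:310,180:360],(540,600)))
E
```

```text
time_s: 6.65
eef_pos: [483.2, 28.5, 130.9]
tcp_rot: [114.7, 89.8, 32.5]
contact_force: [-0.4, 4.4, 0.5]
grip_width: 16.0
t 6.65 sf [ 10.04 -23.11] z 130.9042324103768 F [-0.45  4.44  0.54] w 16.039238380926726 
turn options [-0.13  0.2   0.13] [   0.32    0.2  -179.87] j6 77.7678734895474
[(0.61, array([ 14.76, -39.72]), np.float64(126.46253344928779)), (0.46, array([ 10.74, -59.26]), np.float64(119.94390925693097))]
```

View pics/c2s.png

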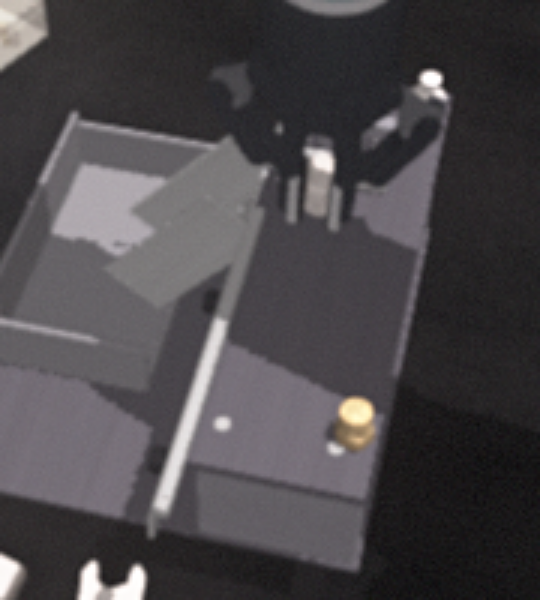

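Pressed on the stop at about 4.4 N, held over 0.3 s; the fitting sits opposite the gap. Retreat slowly, shut the fingers and go round to the near side.

```bash
python3 -m pendant '[-0.02,0.15,0,0,0,0,1.6, -0.04,0.3,0,0,0,0,1.6, -0.08,0.6,0,0,0,0,1.6, -0.17,1.2,0,0,0,0,1.6, -0.28,2,0,0,0,0,1.6, -0.42,3,0,0,0,0,0, -1.4,2.85,0,0,0,0,0, -2.9,2.6,0,0,0,0,0, -4.4,2.4,0,0,0,0,0, -4.4,2.4,0,0,0,0,0]'
python3 - <<'E'
from h import *
status(); print(shift(-30,-39.5,131))
for n in("top","side"):
  d=manip.camera(n);print([ (round(m["p"],2),sf(w(d,m["xyz"])),w(d,m["xyz"])[2]) for m in manip.mark_of("fitting_centre",n)])
  W=world_map(d);R=W[np.isfinite(W[...,0])]
  Q=np.c_[(R[:,:2]-o)@ex,(R[:,:2]-o)@ey,R[:,2]];Q=Q[(Q[:,2]>136)&(Q[:,2]<144)&(abs(Q[:,0]-10)<16)&(abs(Q[:,1]+41)<16)];print(n,len(Q),Q.min(0),Q.max(0),Q.mean(0)) if len(Q) else 0
cv2.imwrite("pics/c3s.png",cv2.resize(d["image"][110:310,180:360],(540,600)))
E
```

```text
time_s: 8.05
eef_pos: [437.1, 52.2, 130.6]
tcp_rot: [124.3, 89.8, 42.2]
contact_force: [-0.1, -0.5, -0.5]
grip_width: 0.1
t 8.05 sf [-32.23   6.72] z 130.58708727555089 F [-0.08 -0.46 -0.51] w 0.12985230739861264 
turn options [-0.11  0.13  0.17] [   0.2     0.18 -179.83] j6 80.4767656445483
[ 0.86 -4.55  0.04]
[(0.22, array([ -38.72, -134.6 ]), np.float64(111.62401937782025))]
[(0.36, array([ 13.82, -40.18]), np.float64(123.27389367540725))]
```

View pics/c3s.png

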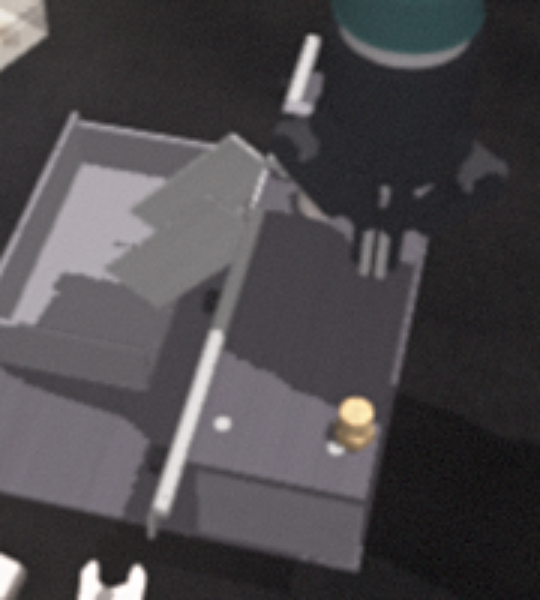

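```bash
python3 -m pendant '[0.15,-1,0,0,0,0,0, 0.3,-2,0,0,0,0,0, 0.43,-3,0,0,0,0,0, 0.54,-3.8,0,0,0,0,0, 0.64,-4.55,0,0,0,0,0, 0.64,-4.55,0,0,0,0,0]'
python3 - <<'E'
from h import *
status(); print(shift(-30,-39.5,131))
for n in("top","side"):
  d=manip.camera(n);print([ (round(m["p"],2),sf(w(d,m["xyz"])),w(d,m["xyz"])[2]) for m in manip.mark_of("fitting_centre",n)])
  cv2.imwrite(f"pics/c4{n}.png",cv2.resize(d["image"][110:310,180:360] if n=="side" else d["image"][180:245,230:330],(540,600) if n=="side" else (600,390)))
E
```

```text
time_s: 9.0
eef_pos: [446.3, 6.3, 131.2]
tcp_rot: [105.6, 89.7, 23.4]
contact_force: [0.5, -0.5, -0.9]
grip_width: -0.3
t 9.0 sf [-29.52 -40.03] z 131.19836234706554 F [ 0.52 -0.48 -0.93] w -0.2686234888445327 
turn options [-0.12  0.27  0.21] [   0.43    0.19 -179.79] j6 74.60761539778923
[-0.06  0.05 -0.02]
[(0.44, array([  6.98, -63.47]), np.float64(121.06512614302599))]
[(0.59, array([ 14.06, -42.69]), np.float64(126.92154902371352))]
```

View pics/c4side.png

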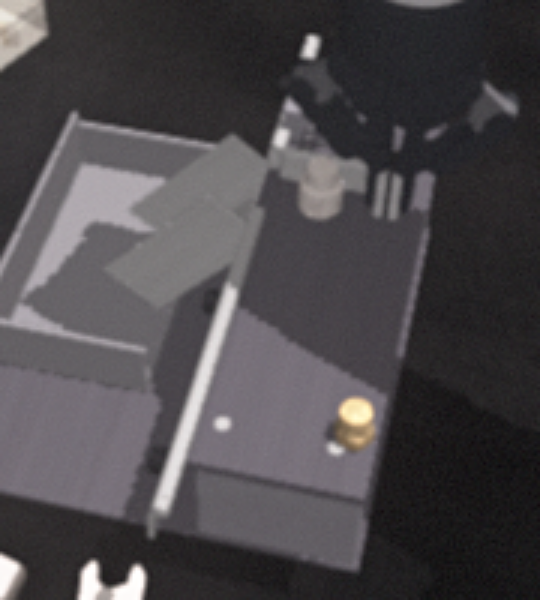

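The fitting stands at (320,190) against the stop, with the closed fingers aligned at (387,195). Push +x.

```bash
python3 -m pendant '[0.6,0.08,0,0,0,0,0, 1.2,0.17,0,0,0,0,0, 1.7,0.24,0,0,0,0,0, 2.2,0.31,0,0,0,0,0, 2.7,0.38,0,0,0,0,0, 3.2,0.45,0,0,0,0,0, 3.7,0.52,0,0,0,0,0, 3.7,0.52,0,0,0,0,0]'
python3 - <<'E'
from h import *
status()
for n in("top","side"):
  d=manip.camera(n);print([ (round(m["p"],2),sf(w(d,m["xyz"])),w(d,m["xyz"])[2]) for m in manip.mark_of("fitting_centre",n)])
  cv2.imwrite(f"pics/c5{n}.png",cv2.resize(d["image"][110:310,180:360],(540,600)))
E
```

```text
time_s: 10.2
eef_pos: [483.4, 12.3, 131.1]
tcp_rot: [109.2, 89.7, 27.1]
contact_force: [-1.3, 1.3, 1.8]
grip_width: 0.1
t 10.2 sf [  8.08 -39.16] z 131.0873219259527 F [-1.28  1.31  1.83] w 0.05516578067292441 
turn options [-0.14  0.27  0.12] [   0.43    0.22 -179.88] j6 75.82316221086823
[]
[(0.6, array([ 39.88, -41.63]), np.float64(128.33244756333735)), (0.21, array([ 42.04, -49.06]), np.float64(108.54043570699181))]
```

View pics/c5side.png

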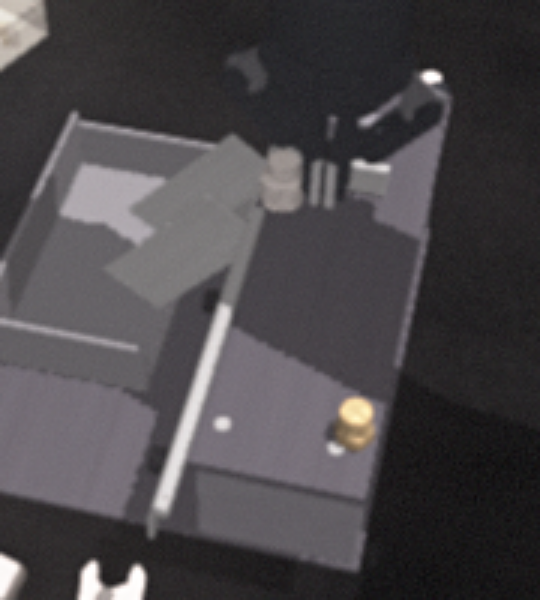

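The fitting (283,180) is entering the gap with no notable force. Continue slowly.

```bash
python3 -m pendant '[0.5,0.07,0,0,0,0,0, 1,0.14,0,0,0,0,0, 1.4,0.2,0,0,0,0,0, 1.7,0.24,0,0,0,0,0, 2,0.28,0,0,0,0,0, 2,0.28,0,0,0,0,0, 2,0.28,0,0,0,0,0]'
python3 - <<'E'
from h import *
status()
d=manip.camera("side");print([ (round(m["p"],2),sf(w(d,m["xyz"])),w(d,m["xyz"])[2]) for m in manip.mark_of("fitting_centre","side")])
cv2.imwrite(f"pics/c6side.png",cv2.resize(d["image"][110:310,180:360],(540,600)))
E
```

```text
time_s: 11.28
eef_pos: [503.7, 14.6, 131.1]
tcp_rot: [93.9, 89.7, 11.8]
contact_force: [0.7, -0.2, -0.0]
grip_width: 0.3
t 11.275 sf [ 28.47 -39.73] z 131.09540956647905 F [ 0.73 -0.17 -0.01] w 0.32938034776888275 
turn options [-0.07  0.34  0.15] [   0.53    0.11 -179.85] j6 76.39660638498967
[(0.61, array([176.76, -53.59]), np.float64(18.296888309595477))]
```

View pics/c6side.png

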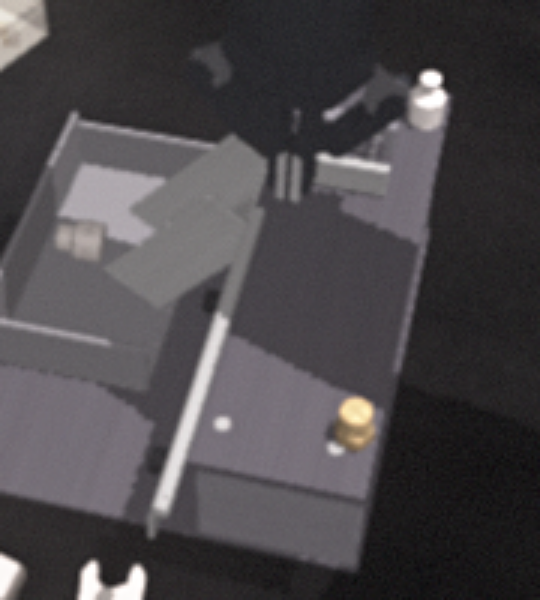

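The fitting lies in the tray at (80,240). Back off, raise clear and check that it is still.

```bash
python3 -m pendant '[-0.5,-0.07,0,0,0,0,0, -1.5,-0.2,0,0,0,0,0, -1.5,-0.2,2,0,0,0,0, -1.5,-0.2,5,0,0,0,0, -1.5,-0.2,9,0,0,0,0, -1.5,-0.2,12,0,0,0,0, -1.5,-0.2,12,0,0,0,0, -1.5,-0.2,12,0,0,0,0, -1.5,-0.2,12,0,0,0,0, -1.5,-0.2,12,0,0,0,0]'
python3 - <<'E'
from h import *
status()
def look():
  d=manip.camera("side")
  for t in("fitting_centre","hex_plug","small_weight"):print(t,[ (round(m["p"],2),sf(w(d,m["xyz"])),w(d,m["xyz"])[2]) for m in manip.mark_of(t,"side")])
  return d
A=look();B=[look() for _ in range(4)][-1]
print("diff",np.abs(A["image"][170:215,190:240].astype(int)-B["image"][170:215,190:240]).mean((0,1)))
cv2.imwrite(f"pics/c7side.png",cv2.resize(B["image"][110:310,180:360],(540,600)))
E
```

```text
time_s: 12.62
eef_pos: [487.8, 12.7, 249.8]
tcp_rot: [106.2, 89.8, 24.1]
contact_force: [-0.5, -0.3, 0.5]
grip_width: 0.2
t 12.625 sf [ 12.42 -39.44] z 249.82435211757868 F [-0.53 -0.3   0.52] w 0.229290627814608 
turn options [-0.09  0.2   0.15] [   0.31    0.14 -179.85] j6 75.97957323901474
fitting_centre [(0.46, array([175.77, -52.48]), np.float64(18.993351542177344))]
hex_plug [(0.71, array([-37.01, 117.68]), np.float64(109.81902340619186)), (0.26, array([179.97, -50.73]), np.float64(19.564119179097286))]
small_weight [(0.66, array([ -37.29, -128.84]), np.float64(110.91348357316502))]
fitting_centre [(0.57, array([175.14, -49.95]), np.float64(19.174729116269642))]
hex_plug [(0.48, array([-39.28, 118.06]), np.float64(108.31207202486836))]
small_weight [(0.43, array([ -34.03, -127.  ]), np.float64(112.42248258377262))]
fitting_centre [(0.48, array([176.41, -50.89]), np.float64(19.61296989320169))]
hex_plug [(0.52, array([-36.15, 118.35]), np.float64(109.40769546309865))]
small_weight [(0.52, array([ -35.74, -129.66]), np.float64(110.21976181491213)), (0.47, array([-38.12, 118.43]), np.float64(111.4936449899634)), (0.31, array([148.34, -45.63]), np.float64(9.358298438011843))]
fitting_centre [(0.71, array([175.53, -51.11]), np.float64(19.476543327619908))]
hex_plug [(0.46, array([-39.98, 116.77]), np.float64(110.39496886942182))]
small_weight []
fitting_centre [(0.53, array([175.24, -52.87]), np.float64(18.13686919160429))]
hex_plug [(0.59, array([-35.34, 115.9 ]), np.float64(108.37748115431937))]
small_weight [(0.44, array([ -34.29, -129.34]), np.float64(107.80369270126171))]
diff [1.7  1.73 1.7 ]
```

View pics/c7side.png

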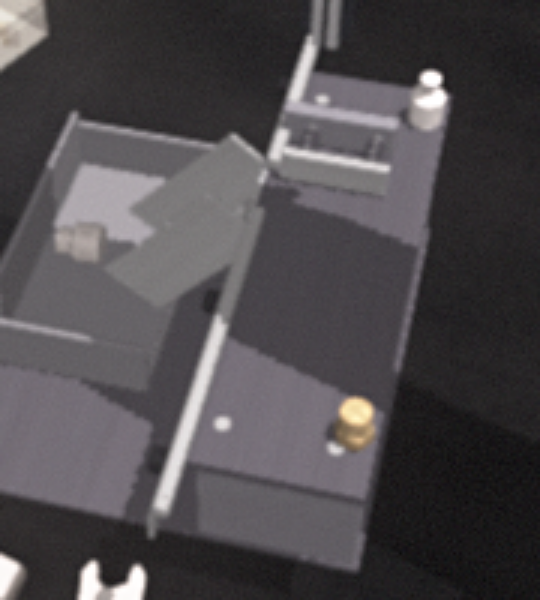

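The fitting is still, in the tray at (80,240); the hex plug and weight have not moved and the gripper is clear.

```bash
python3 -c "
from station import manip
print(manip.sign_off())"
```

```text
the job is handed in; nothing more can be done
None
```

The fitting is in the catch tray and the job is handed in; it took about 13 s of robot time.

- **Slide and press:** I pushed the fitting along the ledge with two slightly open fingertips as a cradle. It pressed on the spring stop with about 4.4 N, measured at the tool, for over 0.3 s.
- **Push through:** With the fingers shut I pushed it from the near side through the gap. Readings between moves stayed under 5 N, but peaks within a move were not recorded.

**Last checks:**
- **Fitting:** it lies still at about stand x 176, y −51, and 19 mm above the worktop, inside the limits asked for.
- **Hex plug and small weight:** both are within a few mm of where they started, which is the networks' own scatter.
- **Robot:** the gripper is clear, about 12 cm above where it pushed.

**Disagreements:** the side camera's network placed the fitting about 4 mm farther in x than the depth data did. The top camera's network sometimes lost it or reported something else under the arm. Neither mattered for the push.

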